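Set a seam-guide blank down onto its parallels in the vise

TASK

The seam-guide blank in the small vise has ridden up off its two parallels as the jaw was closed, and one side may stand higher than the other. Take the white-faced setting bar from the grey tool tray and, with its white face, gently press the blank down over each parallel until it sits firmly on both and neither parallel can be slid any more; only the bar may touch the blank and it must not be struck hard. Then stand the bar upright in the tray again, let it go, and leave everything else where it is.

Things in the scene. Friction and masses are not known exactly. Their poses are not given: they have to be found in the camera images.
- vise: Bolted-down steel vise, 250 (x) x 100 (y) x 70 mm high. Origin: centre of its underside; z up. The ledges of its bed lie 26 to 34 mm above the origin (differs from start to start); two jaws 100 mm long (y) stand 81 mm apart at x = -40.5 and +40.5 mm, their tops 70 mm above the origin. Screw and cross handle at the +x end.
- blank: Aluminium block 80 (x) x 80 (y) x 30 mm (z) held lightly by the jaws. Origin: centre of its underside, axes as the vise's when level. It only goes up and down and tilts about its y axis (up to 0.04 rad), and stays where it is left: some 7 N at its middle moves it down, 0.2 N m tilts it. At first its underside floats 2 to 17 mm above the parallels.
- blank_top (a point): Centre of the blank's top face; seated, 76 to 84 mm above the vise's origin (over the jaws). Once on the parallels, resistance climbs within a millimetre: pressing with 20 to 25 N over each parallel in turn (about 20 mm either side of this centre along the vise's x) leaves both gripped; over 36 N is too hard.
- parallel_a: Loose steel parallel, bar 10 (x) x 115 (y) x 20 mm high, standing on a bed ledge beside the -x jaw, its centre line 34 mm from the vise's middle, its ends showing beyond the blank. Origin: centre of its underside. Free to slide along y until the blank grips it.
- parallel_b: The same kind of parallel beside the +x jaw.
- tray: Grey open tool tray fixed to the table, 200 (x) x 150 (y) x 18 mm high, walls 4 mm. Origin: centre of its underside; the floor inside is 4 mm above it.
- bar: The setting bar: a round bar that stands upright in the tray, 80 mm tall, 180 to 290 g. Lower 18 mm: white nylon foot, 24 mm diameter, flat underneath; above it an aluminium shank 26 mm in diameter. Origin: centre of the white underside, z along the bar up to the shank's end.
- bar_center (a point): Middle of the setting bar, half-way up (40 mm above its white underside), on the shank: a good place to grip it.
- bobbin: Bystander: steel bobbin, 21 mm across, 12 mm high, lying in the tray. Origin: underside centre.
- screwdriver: Bystander: screwdriver 170 mm long, lying between vise and tray. Leave alone.
- oiler: Bystander: clear oil bottle, 44 mm across, 115 mm tall. Origin: underside centre.
- reel: Bystander: empty wooden reel, 38 mm across, 50 mm tall. Origin: underside centre.
- clamp_pad: Bystander: wooden pad 60 x 45 x 18 mm. Origin: underside centre.
- weight: Bystander: steel disc weight, 56 mm across, 30 mm high. Origin: underside centre.

How it is judged:
By the outcome, as a careful person would: the job done as asked, in the order asked, and still so for the second after the job is handed in, with the robot touching nothing.
It also fails if it takes over 58 s, if anything falls off the work surface, if the arm or the gripper's body presses on something with over 40 N, if the wrist force passes 120 N, or if a joint passes its speed limit or range.

ROBOT

A 7-joint arm with a two-finger parallel gripper is mounted at the origin on the work surface. World frame = base frame: x ahead of the robot, y to its left, z up, the work surface at z = 0. Lengths are in m, angles in rad, forces in N, time in s.
With the tool pointing down it reaches from about 0.4 to 0.85 m from the base axis. Payload 10.4 kg.
Tool frame: the origin (TCP) lies midway between the tips of the shut fingers; the grasp point (between the pads) lies 19 mm behind it; z points along the fingers, y is the line along which they close (so a half turn about z gives the same grasp; the last joint's range is limited). The gripper opens to 85 mm and grips with 20 to 120 N. Pads are 22 mm wide; open, the fingers measure 114 mm over their backs; the gripper's body (76 mm by 85 mm) begins 54 mm behind the grasp point. The pads swing forward as they close: fully open they stand 13 mm farther back than shut.
Start: joints at [1.221, 0.332, -0.065, 1.46, 0.022, 1.35, -0.088], TCP at [0.201, -0.592, 0.231] pointing down, gripper open.
Joint ranges: [-2.6, 2.6], [-0.5, 2.12], [-1.47, 1.34], [0.16, 2.42], [-1.27, 4.41], [0.06, 2.06], [-2.6, 2.6]. Speed limits (rad/s): [2.22, 2.22, 2.79, 2.79, 3.14, 3.14, 3.14].

INTERFACE

Orientations are given as a unit quaternion [x, y, z, w].
In Python, from workcell import get_obs, camera, camera_params, hand_in gives the robot as it stands.
- The arm moves only by the tool carry_out, never from a script. Its argument "commands" is a list that holds one entry, the list of rows, each a list of 6 numbers: the shift along the tool's x, y, z in units of 40 mm (1.0 is 40 mm), then the turn, a rotation vector about the tool's x, y, z in units of 6 degrees (1.0 is 6 degrees). In form: [[[x, y, z, ax, ay, az], ...]]. A call has 1 to 20 rows; each row shifts and turns the commanded pose from where the row before left it, along the tool's axes as they then stand; what a row does not reach is not made up. A row lasts 1/12 s, in which the tool goes at most 41.7 mm and 7.16 degrees, less where a joint would pass 70% of its speed; a pose out of reach is approached as far as the arm can. A call is refused whole if a number of a shift passes 1 or a number of a turn 1, either way. A call with a gripper value outside its range is refused whole. "hand" is the closure, from -1 (fully open) to 1 (shut), set as the call begins (left out, the last holds). The fingers move at their own pace and stop on an object; "force" is the grip in N (left out, the last holds). Time passes only in rows, so rows that do not move let the fingers close. It gives the time, the measured TCP pose, the force, the opening and the grip force at its end, in the units of the state.
- get_obs(): the state, without advancing time (a new reading comes with each control period).
- camera(name): name is "scene" or "side" or "wrist"; returns the picture (420x560x3 uint8, red, green, blue); there is no depth.
- camera_params(name): a dict with "mtx" (3x3 intrinsics, pixels), "R" (3x3) and "t" (3): a world point X has camera coordinates R X + t. Camera axes: x right, y down, z forward; pixel columns grow to the right and rows downward; lengths in m; the calibration is good to about 2 mm. A picture is of the moment at which its call begins: read the wrist's pose just before it. camera_params takes no time and is no camera call; for the wrist camera it gives the pose at the moment of the call.
- hand_in(): hands the job in; it is judged then, once.
The state is a dict: "clock": time; "joint_pos": joint angles; "joint_velocities": joint speeds; "tau": joint torques, N m; "position": TCP position; "ee_rot": TCP orientation; "ft_force": force on the tool from outside, world axes, zero at the start; "torque": the same for the moment, N m; "grip_width": opening from 0.0 (shut) to 1.0 (fully open); "grasp_force": force on a finger pad.
Only numpy, scipy, OpenCV 4.12 (cv2) and the standard library are available. Lean on these libraries where they do the work, as an engineer would, in place of code of your own. Each camera call takes 0.05 s, during which the arm holds its last target. There are 200 camera calls.

## Working session

There is one attempt and no reset: what is moved stays moved. The work goes in short steps, Python scripts to look and compute and a tool call to move; the robot and the scene stay as the last step left them, time stands still between calls to the robot, and variables do not carry over. Pictures are saved under pics/ and viewed, at most 10 in all, crops included, and the job is handed in when it is done.

Besides the shell and the picture viewer there is one more tool, called after ">>>" as name(argument=value, ...) on one line, values as JSON. carry_out: Moves the arm, as the interface text tells. Its arguments: {"type":"object","properties":{"commands":{"type":"array"},"hand":{"type":"number"},"force":{"type":"number"}},"required":["commands"]}

```bash
mkdir -p pics; cat > h.py <<'E'
import numpy as np,cv2
from workcell import get_obs,camera,camera_params,hand_in
from scipy.spatial.transform import Rotation as Ro
def ray(n,u,v,p=None):
    p=p or camera_params(n);R=np.array(p["R"]);t=np.array(p["t"])
    d=R.T@np.linalg.inv(p["mtx"])@np.array([u,v,1.]);return -R.T@t,d
def onz(n,u,v,z,p=None):
    c,d=ray(n,u,v,p);return c+d*(z-c[2])/d[2]
def proj(n,X,p=None):
    p=p or camera_params(n);q=np.array(p["mtx"])@(np.array(p["R"])@np.array(X)+p["t"]);return q[:2]/q[2]
E
python3 - <<'E'
from h import *
o=get_obs();print(o)
for n in("scene","side"):
    im=camera(n);cv2.imwrite(f"pics/{n}0.png",im[:,:,::-1])
    p=camera_params(n);print(n,np.round(-np.array(p["R"]).T@p["t"],3),np.round(p["R"],2).tolist(),np.array(p["mtx"])[0,0])
E
```

```text
{'clock': 0.0, 'joint_pos': array([ 1.22140713,  0.33289183, -0.0647122 ,  1.46093312,  0.02162375,
        1.34994596, -0.08846887]), 'joint_velocities': array([ 7.01783638e-04, -6.58034194e-04, -1.68665728e-03,  2.92554608e-05,
       -8.99019275e-04,  8.50469638e-04,  1.06619267e-03]), 'tau': array([ 3.34059632e-05, -6.25436497e+01,  4.95064328e-02, -3.91614139e+01,
        1.62584195e-02,  9.79690289e-03, -1.30334655e-06]), 'position': array([ 0.2004959 , -0.59155847,  0.23050745]), 'ee_rot': array([ 9.86674916e-01,  1.62702370e-01, -1.64305966e-04, -7.22439388e-04]), 'ft_force': array([-0.25350996,  0.39239319,  0.33140144]), 'torque': array([ 0.01930524,  0.01835514, -0.04012115]), 'grasp_force': 0.0, 'grip_width': 0.9998196017527231}
scene [ 1.322 -0.093  0.872] [[0.13, 0.99, -0.02], [0.73, -0.11, -0.67], [-0.67, 0.08, -0.74]] 468.9497537383546
side [ 0.594 -0.828  0.737] [[1.0, -0.02, 0.02], [0.0, -0.61, -0.8], [0.02, 0.8, -0.61]] 389.33123986753554
```

View pics/scene0.png

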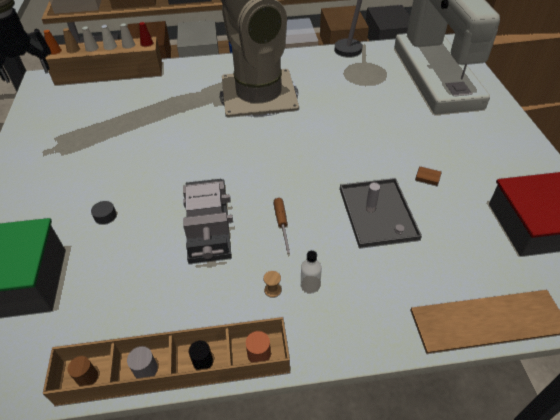

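View pics/side0.png

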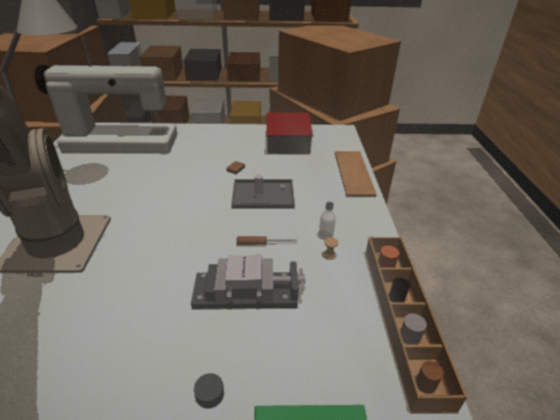

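Scene view: vise at about (207,220), tray (380,212), bar top (374,187) with bobbin (400,229), screwdriver (282,220), oiler (311,270), reel (272,284). Side view: vise (245,280), blank top (243,270), bar (259,185). I'll enlarge the crops.

```bash
python3 - <<'E'
from h import *
a=cv2.imread("pics/scene0.png");b=cv2.imread("pics/side0.png")
f=lambda im,x,y,w,h:cv2.resize(im[y:y+h,x:x+w],(400,300),interpolation=cv2.INTER_CUBIC)
cv2.imwrite("pics/c1.png",np.vstack([np.hstack([f(a,160,170,120,90),f(a,330,170,100,75)]),np.hstack([f(b,185,240,132,99),f(b,225,165,80,60)])]))
for n,l in(("scene",[(374,187,.084),(371,210,.004),(207,192,.08),(400,229,.016)]),("side",[(259,178,.084),(259,196,.004),(243,270,.08)])):
    for u,v,z in l: print(n,u,v,np.round(onz(n,u,v,z),3))
E
```

```text
scene 374 187 [0.562 0.221 0.084]
scene 371 210 [0.563 0.224 0.004]
scene 207 192 [ 0.513 -0.174  0.08 ]
scene 400 229 [0.644 0.271 0.016]
side 259 178 [0.562 0.213 0.084]
side 259 196 [0.56  0.229 0.004]
side 243 270 [ 0.533 -0.183  0.08 ]
```

View pics/c1.png

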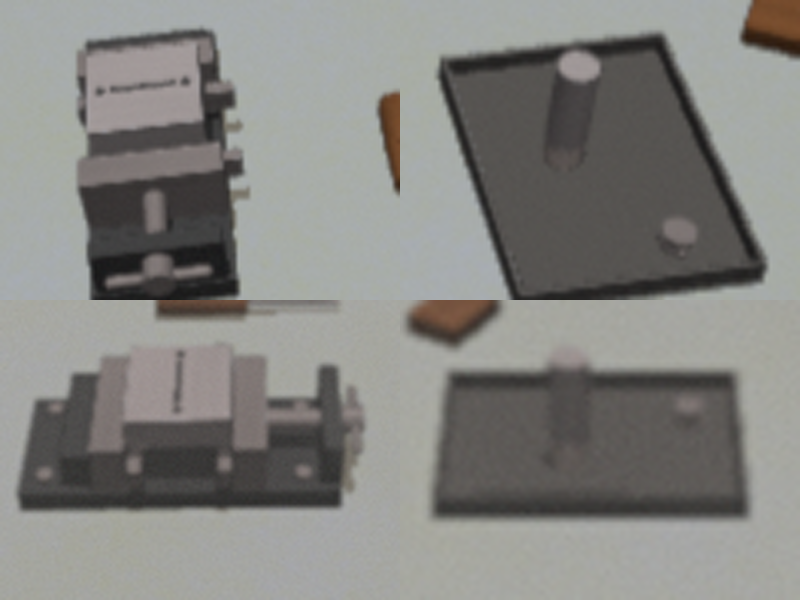

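Enlarged crops: the blank and bar show clearly. The bar top is at scene (374.7,186.5). Next I triangulate the blank top corners and check the vise yaw.

```bash
python3 - <<'E'
from h import *
def tri(us,ud):
    A=[];b=[]
    for n,(u,v) in(("scene",us),("side",ud)):
        c,d=ray(n,u,v);d/=np.linalg.norm(d);P=np.eye(3)-np.outer(d,d);A.append(P);b.append(P@c)
    A=np.vstack(A);b=np.hstack(b);x,r,_,_=np.linalg.lstsq(A,b,rcond=None);return np.round(x,4),np.round(r**.5,4)
S=lambda x,y:(160+x*.3-.35,170+y*.3-.35)
D=lambda x,y:(185+x*.33-.33,240+y*.33-.33)
L=[("--",(88,52),(124,123)),("-+",(197,43),(133,48)),("++",(202,122),(230,45)),("+-",(86,134),(231,119))]
Q=[]
for k,s,d in L:
    x,r=tri(S(*s),D(*d));Q.append(x);print(k,x,r)
print(np.mean(Q,0))
a=onz("side",*D(20,208),0);b=onz("side",*D(340,208),0);print("base front",a,b,np.degrees(np.arctan2(*(b-a)[1::-1])))
print("bar",tri((374.4,186.3),(225+(570-400)*.2,165+55*.2)))
E
```

```text
-- [ 0.4957 -0.2229  0.0903] [0.003]
-+ [ 0.4966 -0.1443  0.0901] [0.001]
++ [ 0.5742 -0.1438  0.0911] [0.0014]
+- [ 0.5758 -0.2232  0.0924] [0.0001]
[ 0.535575 -0.18355   0.090975]
base front [ 0.41100771 -0.22981921  0.        ] [ 0.66016103 -0.231028    0.        ] -0.27797308712400304
bar (array([0.5618, 0.2217, 0.086 ]), array([0.0001]))
```

>>> carry_out(commands=[[[0,0,-0.5,0,0,1],[0,0,-0.5,0,0,1],[0,0,-0.5,0,0,1],[0.3,-0.5,0,0,0,0.12],[0.7,-0.9,0,0,0,0],[0.7,-0.9,0,0,0,0],[0.7,-0.9,0,0,0,0],[0.7,-0.9,0,0,0,0],[0.7,-0.9,0,0,0,0],[0.7,-0.9,0,0,0,0],[0.7,-0.9,0,0,0,0],[0.7,-0.9,0,0,0,0],[0.7,-0.9,0,0,0,0],[0.5,-0.9,0,0,0,0],[0,0,0,0,0,0],[0,0,0,0,0,0]]], hand=-1, force=80)

```text
clock: 1.43
position: [0.4637, -0.2372, 0.2911]
ee_rot: [1.0, 0.003, -0.0, -0.0]
ft_force: [-0.5, -1.7, -0.3]
grip_width: 0.999
grasp_force: 0.0
```

>>> carry_out(commands=[[[0.2,-0.95,0.1,0,0,0],[0.2,-0.95,0.1,0,0,0],[0.2,-0.95,0.1,0,0,0],[0.2,-0.95,0.1,0,0,0],[0.2,-0.95,0.1,0,0,0],[0.2,-0.95,0.1,0,0,0],[0.2,-0.95,0.1,0,0,0],[0.2,-0.95,0.1,0,0,0],[0.2,-0.95,0.1,0,0,0],[0.2,-0.95,0.1,0,0,0],[0.2,-0.95,0.1,0,0,0],[0.2,-0.95,0.1,0,0,0],[0,0,0,0,0,0],[0,0,0,0,0,0],[0,0,0,0,0,0]]])

```text
clock: 2.68
position: [0.559, 0.2146, 0.2427]
ee_rot: [1.0, -0.001, -0.0, 0.001]
ft_force: [0.4, -0.3, 0.2]
grip_width: 1.003
grasp_force: 0.0
```

```bash
python3 - <<'E'
from h import *
p=camera_params("wrist");o=get_obs();im=camera("wrist");cv2.imwrite("pics/w1.png",im[:,:,::-1])
print(o["position"],o["ee_rot"],-np.array(p["R"]).T@p["t"])
import pickle;pickle.dump(p,open("w1.pkl","wb"))
print(proj("wrist",[.562,.2215,.084],p),proj("wrist",[.562,.2215,.004],p))
E
```

```text
[0.55902935 0.21456203 0.24270974] [ 9.99999495e-01 -7.24095394e-04 -3.59988909e-04  5.97039221e-04] [0.64315715 0.2140463  0.38583237]
[269.01590367 183.05884094] [270.54917105 164.90025695]
```

View pics/w1.png

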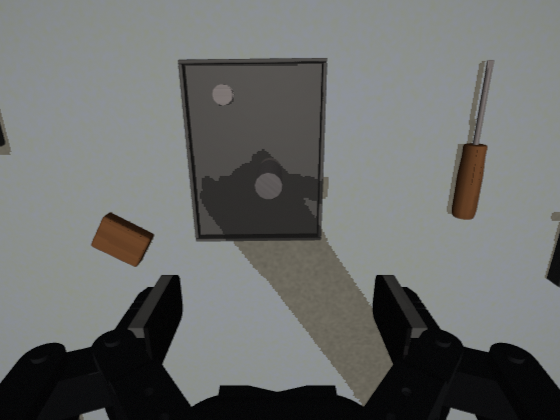

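Wrist view: bar top at (268,186), bobbin at (222,94), nothing in the way of the fingers. The bar position agrees within 2 mm.

>>> carry_out(commands=[[[0.05,-0.18,0.5,0,0,0],[0,0,0.7,0,0,0],[0,0,0.7,0,0,0],[0,0,0.7,0,0,0],[0,0,0.7,0,0,0],[0,0,0.6,0,0,0],[0,0,0.6,0,0,0],[0,0,0.4,0,0,0],[0,0,0.3,0,0,0],[0,0,0.2,0,0,0],[0,0,0,0,0,0],[0,0,0,0,0,0],[0,0,0,0,0,0]]])

```text
clock: 3.82
position: [0.5614, 0.2235, 0.0285]
ee_rot: [1.0, -0.0, 0.001, -0.0]
ft_force: [0.1, 0.3, -0.6]
grip_width: 1.008
grasp_force: 0.0
```

>>> carry_out(commands=[[[0,0,0,0,0,0],[0,0,0,0,0,0],[0,0,0,0,0,0],[0,0,0,0,0,0],[0,0,0,0,0,0],[0,0,0,0,0,0],[0,0,0,0,0,0],[0,0,0,0,0,0],[0,0,0,0,0,0],[0,0,0,0,0,0],[0,0,0,0,0,0],[0,0,0,0,0,0]]], hand=1, force=80)

```text
clock: 4.82
position: [0.5607, 0.2234, 0.0276]
ee_rot: [1.0, -0.0, 0.0, 0.0]
ft_force: [-2.0, -2.2, 5.6]
grip_width: 0.285
grasp_force: 78.1
```

>>> carry_out(commands=[[[0,0,-0.2,0,0,0],[0,0,-0.5,0,0,0],[0,0,-0.8,0,0,0],[0,0,-0.8,0,0,0],[0,0,-0.8,0,0,0],[0,0.3,-0.6,0,0,0],[0,0.7,0,0,0,0],[0,0.9,0,0,0,0],[0,0.9,0,0,0,0],[0,0.9,0,0,0,0],[0,0.9,0,0,0,0],[0,0.9,0,0,0,0],[0,0.9,0,0,0,0],[0,0.9,0,0,0,0],[0,0.9,0,0,0,0],[0,0.9,0,0,0,0],[-0.13,0.7,0,0,0,0],[0,0.37,0,0,0,0],[0,0,0,0,0,0],[0,0,0,0,0,0]]])

```text
clock: 6.48
position: [0.5553, -0.1833, 0.1752]
ee_rot: [1.0, -0.0, -0.0, -0.0]
ft_force: [-0.1, 1.1, -1.6]
grip_width: 0.285
grasp_force: 78.7
```

```bash
python3 - <<'E'
from h import *
o=get_obs();print(o["position"],o["ft_force"],o["grip_width"])
a=camera("scene");b=camera("side");print(get_obs()["ft_force"])
f=lambda im,x,y,w,h:cv2.resize(im[y:y+h,x:x+w,::-1],(400,300),interpolation=cv2.INTER_CUBIC)
cv2.imwrite("pics/c2.png",np.hstack([f(a,150,130,140,105),f(b,175,205,140,105)]))
E
```

```text
[ 0.55526097 -0.18332629  0.17518725] [-0.13645645  1.14483623 -1.64428365] 0.2852732831522123
[ 0.58747129  0.82193672 -3.03403277]
```

View pics/c2.png

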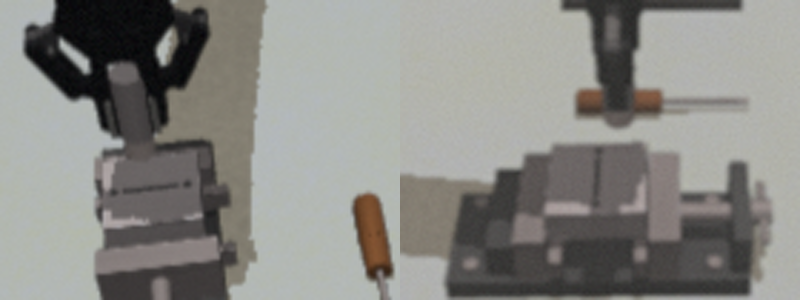

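The bar hangs upright, over the blank's +x half. I lower it slowly.

>>> carry_out(commands=[[[0,0,0.3,0,0,0],[0,0,0.4,0,0,0],[0,0,0.3,0,0,0],[0,0,0.15,0,0,0],[0,0,0.1,0,0,0],[0,0,0.05,0,0,0],[0,0,0.03,0,0,0],[0,0,0.03,0,0,0],[0,0,0.03,0,0,0],[0,0,0.03,0,0,0]]])

```text
clock: 7.42
position: [0.5557, -0.1834, 0.1188]
ee_rot: [1.0, 0.0, 0.0, 0.0]
ft_force: [-0.2, 0.2, -1.9]
grip_width: 0.286
grasp_force: 78.7
```

>>> carry_out(commands=[[[0,0,0.02,0,0,0],[0,0,0.02,0,0,0],[0,0,0.02,0,0,0],[0,0,0.02,0,0,0]]])

```text
clock: 7.75
position: [0.5554, -0.1834, 0.1153]
ee_rot: [1.0, 0.0, 0.0, 0.0]
ft_force: [0.9, 0.9, -1.9]
grip_width: 0.285
grasp_force: 78.7
```

>>> carry_out(commands=[[[0,0,0.02,0,0,0],[0,0,0.02,0,0,0],[0,0,0.02,0,0,0],[0,0,0.02,0,0,0]]])

```text
clock: 8.08
position: [0.5562, -0.1833, 0.1131]
ee_rot: [1.0, 0.0, 0.001, 0.0]
ft_force: [-0.8, 0.3, 6.6]
grip_width: 0.286
grasp_force: 78.7
```

>>> carry_out(commands=[[[0,0,0.02,0,0,0],[0,0,0.02,0,0,0],[0,0,0.02,0,0,0]]])

```text
clock: 8.33
position: [0.5562, -0.1834, 0.1107]
ee_rot: [1.0, 0.0, 0.001, 0.0]
ft_force: [-0.6, 0.8, 6.0]
grip_width: 0.288
grasp_force: 78.7
```

>>> carry_out(commands=[[[0,0,0.02,0,0,0],[0,0,0.02,0,0,0],[0,0,0.02,0,0,0]]])

```text
clock: 8.58
position: [0.5563, -0.1834, 0.1084]
ee_rot: [1.0, 0.0, 0.001, 0.0]
ft_force: [-0.6, 1.3, 5.2]
grip_width: 0.283
grasp_force: 78.7
```

>>> carry_out(commands=[[[0,0,0.02,0,0,0],[0,0,0.02,0,0,0]]])

```text
clock: 8.75
position: [0.5562, -0.1834, 0.1067]
ee_rot: [1.0, 0.0, 0.001, 0.0]
ft_force: [0.2, 0.3, 6.7]
grip_width: 0.288
grasp_force: 78.7
```

>>> carry_out(commands=[[[0,0,0.02,0,0,0],[0,0,0.02,0,0,0]]])

```text
clock: 8.92
position: [0.5562, -0.1833, 0.1051]
ee_rot: [1.0, 0.0, 0.001, 0.0]
ft_force: [-0.3, -0.1, 6.4]
grip_width: 0.284
grasp_force: 78.7
```

>>> carry_out(commands=[[[0,0,0.02,0,0,0],[0,0,0.015,0,0,0]]])

```text
clock: 9.08
position: [0.5562, -0.1834, 0.1037]
ee_rot: [1.0, 0.0, 0.001, 0.0]
ft_force: [-0.0, 1.0, 5.9]
grip_width: 0.282
grasp_force: 78.7
```

>>> carry_out(commands=[[[0,0,0.015,0,0,0],[0,0,0.01,0,0,0]]])

```text
clock: 9.25
position: [0.5562, -0.1833, 0.1027]
ee_rot: [1.0, 0.0, 0.001, 0.0]
ft_force: [-1.8, 0.2, 5.3]
grip_width: 0.283
grasp_force: 78.7
```

>>> carry_out(commands=[[[0,0,0.015,0,0,0],[0,0,0.01,0,0,0]]])

```text
clock: 9.42
position: [0.5564, -0.1834, 0.102]
ee_rot: [1.0, 0.0, 0.001, 0.0]
ft_force: [-1.3, -0.0, 10.6]
grip_width: 0.284
grasp_force: 79.1
```

>>> carry_out(commands=[[[0,0,0.01,0,0,0],[0,0,0,0,0,0]]])

```text
clock: 9.58
position: [0.5565, -0.1834, 0.1019]
ee_rot: [1.0, 0.0, 0.001, 0.0]
ft_force: [-0.9, 1.1, 10.2]
grip_width: 0.285
grasp_force: 79.3
```

>>> carry_out(commands=[[[0,0,0.01,0,0,0],[0,0,0,0,0,0]]])

```text
clock: 9.75
position: [0.5566, -0.1834, 0.1018]
ee_rot: [1.0, 0.0, 0.001, 0.0]
ft_force: [-2.4, 1.6, 12.2]
grip_width: 0.287
grasp_force: 79.6
```

>>> carry_out(commands=[[[0,0,0.015,0,0,0],[0,0,0.01,0,0,0],[0,0,0,0,0,0]]])

```text
clock: 10.0
position: [0.5568, -0.1834, 0.1015]
ee_rot: [1.0, 0.0, 0.002, 0.001]
ft_force: [-4.0, 2.5, 17.9]
grip_width: 0.286
grasp_force: 80.2
```

>>> carry_out(commands=[[[0,0,0.015,0,0,0],[0,0,0,0,0,0]]])

```text
clock: 10.17
position: [0.5569, -0.1834, 0.1013]
ee_rot: [1.0, 0.0, 0.002, 0.001]
ft_force: [-5.4, 1.8, 21.8]
grip_width: 0.287
grasp_force: 80.6
```

Side +x pressed to about 24 N. Now the -x side.

>>> carry_out(commands=[[[0,0,-0.06,0,0,0],[0,0,-0.08,0,0,0],[0,0,-0.16,0,0,0],[0,0,-0.2,0,0,0],[-0.3,0,0,0,0,0],[-0.4,0,0,0,0,0],[-0.3,0,0,0,0,0],[0,0,0,0,0,0],[0,0,0.1,0,0,0],[0,0,0.05,0,0,0],[0,0,0.02,0,0,0],[0,0,0,0,0,0]]])

```text
clock: 11.17
position: [0.5157, -0.1831, 0.1111]
ee_rot: [1.0, 0.0, -0.0, -0.0]
ft_force: [0.6, 0.1, -2.9]
grip_width: 0.285
grasp_force: 78.5
```

>>> carry_out(commands=[[[0,0,0.02,0,0,0],[0,0,0.02,0,0,0]]])

```text
clock: 11.33
position: [0.5157, -0.1833, 0.1098]
ee_rot: [1.0, 0.0, 0.0, -0.0]
ft_force: [0.1, 0.2, -1.1]
grip_width: 0.285
grasp_force: 78.5
```

>>> carry_out(commands=[[[0,0,0.03,0,0,0],[0,0,0.03,0,0,0],[0,0,0.02,0,0,0]]])

```text
clock: 11.58
position: [0.5154, -0.1834, 0.1065]
ee_rot: [1.0, 0.0, -0.0, 0.0]
ft_force: [0.4, 0.5, -1.7]
grip_width: 0.285
grasp_force: 78.5
```

>>> carry_out(commands=[[[0,0,0.02,0,0,0],[0,0,0.02,0,0,0],[0,0,0.02,0,0,0]]])

```text
clock: 11.83
position: [0.5154, -0.1834, 0.1043]
ee_rot: [1.0, 0.0, 0.0, 0.0]
ft_force: [-0.2, 0.1, -2.3]
grip_width: 0.287
grasp_force: 78.5
```

>>> carry_out(commands=[[[0,0,0.02,0,0,0],[0,0,0.02,0,0,0]]])

```text
clock: 12.0
position: [0.5154, -0.1834, 0.1027]
ee_rot: [1.0, 0.0, 0.0, 0.0]
ft_force: [-0.4, -0.4, -1.5]
grip_width: 0.282
grasp_force: 78.5
```

>>> carry_out(commands=[[[0,0,0.02,0,0,0],[0,0,0.02,0,0,0]]])

```text
clock: 12.17
position: [0.5156, -0.1834, 0.1016]
ee_rot: [1.0, 0.0, 0.0, 0.0]
ft_force: [-4.2, 1.5, 10.5]
grip_width: 0.286
grasp_force: 79.0
```

>>> carry_out(commands=[[[0,0,0.015,0,0,0],[0,0,0.01,0,0,0],[0,0,0,0,0,0]]])

```text
clock: 12.42
position: [0.5157, -0.1834, 0.1016]
ee_rot: [1.0, 0.0, 0.0, 0.0]
ft_force: [-6.7, 1.8, 13.3]
grip_width: 0.288
grasp_force: 79.6
```

>>> carry_out(commands=[[[0,0,0.01,0,0,0],[0,0,0.01,0,0,0],[0,0,0,0,0,0]]])

```text
clock: 12.67
position: [0.5158, -0.1834, 0.1015]
ee_rot: [1.0, 0.0, 0.0, 0.001]
ft_force: [-8.0, 1.9, 21.6]
grip_width: 0.284
grasp_force: 80.4
```

>>> carry_out(commands=[[[0,0,0.01,0,0,0],[0,0,0.005,0,0,0],[0,0,0,0,0,0]]])

```text
clock: 12.92
position: [0.5158, -0.1834, 0.1014]
ee_rot: [1.0, -0.0, 0.0, 0.001]
ft_force: [-11.6, 3.1, 25.0]
grip_width: 0.284
grasp_force: 80.8
```

Both sides pressed. I'll confirm the first side once more, since the blank may have levelled during the second press.

>>> carry_out(commands=[[[0,0,-0.06,0,0,0],[0,0,-0.08,0,0,0],[0,0,-0.16,0,0,0],[0,0,-0.1,0,0,0],[0.3,0,0,0,0,0],[0.4,0,0,0,0,0],[0.3,0,0,0,0,0],[0,0,0,0,0,0],[0,0,0.1,0,0,0],[0,0,0.05,0,0,0],[0,0,0.03,0,0,0],[0,0,0.02,0,0,0],[0,0,0,0,0,0]]])

```text
clock: 14.0
position: [0.5549, -0.1835, 0.1065]
ee_rot: [1.0, -0.0, -0.0, 0.0]
ft_force: [0.2, 0.3, -2.7]
grip_width: 0.286
grasp_force: 78.4
```

>>> carry_out(commands=[[[0,0,0.02,0,0,0],[0,0,0.02,0,0,0],[0,0,0,0,0,0]]])

```text
clock: 14.25
position: [0.5553, -0.1834, 0.1051]
ee_rot: [1.0, 0.0, 0.0, 0.0]
ft_force: [-0.1, 0.3, -2.6]
grip_width: 0.288
grasp_force: 78.4
```

>>> carry_out(commands=[[[0,0,0.03,0,0,0],[0,0,0.02,0,0,0],[0,0,0.02,0,0,0],[0,0,0.01,0,0,0],[0,0,0,0,0,0]]])

```text
clock: 14.67
position: [0.5554, -0.1833, 0.1018]
ee_rot: [1.0, 0.0, -0.0, -0.0]
ft_force: [0.0, -0.3, -1.9]
grip_width: 0.284
grasp_force: 78.4
```

>>> carry_out(commands=[[[0,0,0.02,0,0,0],[0,0,0.01,0,0,0],[0,0,0,0,0,0]]])

```text
clock: 14.92
position: [0.5556, -0.1834, 0.1015]
ee_rot: [1.0, 0.0, 0.0, 0.0]
ft_force: [-2.3, 1.1, 6.2]
grip_width: 0.285
grasp_force: 78.6
```

>>> carry_out(commands=[[[0,0,0.015,0,0,0],[0,0,0,0,0,0]]])

```text
clock: 15.08
position: [0.5558, -0.1833, 0.1014]
ee_rot: [1.0, 0.0, 0.0, 0.0]
ft_force: [-3.6, 0.6, 9.9]
grip_width: 0.285
grasp_force: 79.2
```

>>> carry_out(commands=[[[0,0,0.015,0,0,0],[0,0,0.01,0,0,0],[0,0,0,0,0,0]]])

```text
clock: 15.33
position: [0.556, -0.1834, 0.1013]
ee_rot: [1.0, 0.0, 0.001, 0.0]
ft_force: [-7.9, 0.7, 18.1]
grip_width: 0.29
grasp_force: 79.9
```

>>> carry_out(commands=[[[0,0,0.01,0,0,0],[0,0,0,0,0,0],[0,0,0,0,0,0]]])

```text
clock: 15.58
position: [0.5561, -0.1834, 0.1013]
ee_rot: [1.0, 0.0, 0.001, 0.001]
ft_force: [-7.2, 2.2, 20.6]
grip_width: 0.285
grasp_force: 80.2
```

>>> carry_out(commands=[[[0,0,-0.06,0,0,0],[0,0,-0.1,0,0,0],[0,0,-0.3,0,0,0],[0,0,-0.7,0,0,0],[0,0,-0.8,0,0,0],[0,-0.4,0,0,0,0],[0,-0.8,0,0,0,0],[0,-0.9,0,0,0,0],[0,-0.9,0,0,0,0],[0,-0.9,0,0,0,0],[0,-0.9,0,0,0,0],[0,-0.9,0,0,0,0],[0,-0.9,0,0,0,0],[0,-0.9,0,0,0,0],[0,-0.9,0,0,0,0],[0,-0.9,0,0,0,0],[0.14,-0.6,0,0,0,0],[0,-0.17,0,0,0,0],[0,0,0,0,0,0],[0,0,0,0,0,0]]])

```text
clock: 17.25
position: [0.5611, 0.2188, 0.1772]
ee_rot: [1.0, 0.0, -0.0, 0.0]
ft_force: [0.3, -0.8, -2.5]
grip_width: 0.281
grasp_force: 78.8
```

```bash
python3 - <<'E'
from h import *
o=get_obs();print(o["position"],o["ft_force"],o["grip_width"])
a=camera("scene");b=camera("side")
f=lambda im,x,y,w,h:cv2.resize(im[y:y+h,x:x+w,::-1],(400,300),interpolation=cv2.INTER_CUBIC)
cv2.imwrite("pics/c3.png",np.vstack([np.hstack([f(a,160,170,120,90),f(a,320,130,140,105)]),np.hstack([f(b,185,240,132,99),f(b,205,120,120,90)])]))
E
```

```text
[0.56105423 0.21878526 0.17720727] [ 0.25900046 -0.83605619 -2.50408212] 0.2814062975874311
```

View pics/c3.png

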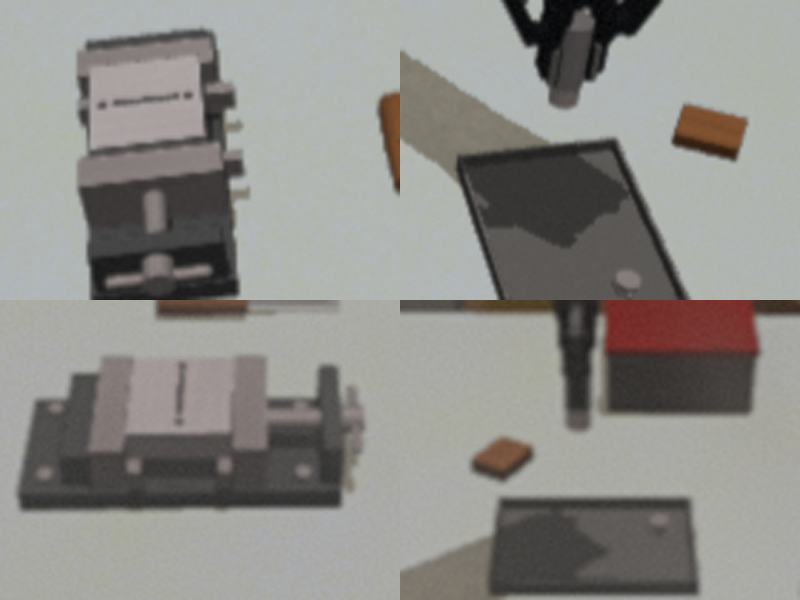

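The blank now sits level and low between the jaws, the parallels are unmoved, and the bar hangs straight over the tray. I set it down.

>>> carry_out(commands=[[[0,0,0.4,0,0,0],[0,0,0.8,0,0,0],[0,0,0.8,0,0,0],[0,0,0.7,0,0,0],[0,0,0.4,0,0,0],[0,0,0.2,0,0,0],[0,0,0.15,0,0,0],[0,0,0.06,0,0,0],[0,0,0.04,0,0,0],[0,0,0.03,0,0,0],[0,0,0,0,0,0]]])

```text
clock: 18.27
position: [0.5615, 0.2195, 0.0347]
ee_rot: [1.0, -0.0, 0.001, -0.0]
ft_force: [-0.5, -0.0, -1.7]
grip_width: 0.285
grasp_force: 78.8
```

>>> carry_out(commands=[[[0,0,0.03,0,0,0],[0,0,0.03,0,0,0],[0,0,0,0,0,0]]])

```text
clock: 18.52
position: [0.561, 0.2194, 0.0315]
ee_rot: [1.0, 0.0, 0.0, 0.0]
ft_force: [-0.3, 0.3, -2.1]
grip_width: 0.286
grasp_force: 78.8
```

>>> carry_out(commands=[[[0,0,0.03,0,0,0],[0,0,0.03,0,0,0],[0,0,0.02,0,0,0],[0,0,0,0,0,0]]])

```text
clock: 18.85
position: [0.5608, 0.2194, 0.0281]
ee_rot: [1.0, 0.0, -0.0, 0.0]
ft_force: [0.4, -0.2, -1.9]
grip_width: 0.285
grasp_force: 78.8
```

>>> carry_out(commands=[[[0,0,0.02,0,0,0],[0,0,0.01,0,0,0],[0,0,0,0,0,0]]])

```text
clock: 19.1
position: [0.5611, 0.2195, 0.0277]
ee_rot: [1.0, 0.0, 0.0, 0.0]
ft_force: [-2.9, -2.4, 3.7]
grip_width: 0.29
grasp_force: 79.3
```

>>> carry_out(commands=[[[0,0,0,0,0,0],[0,0,0,0,0,0],[0,0,0,0,0,0],[0,0,0,0,0,0]]], force=20)

```text
clock: 19.43
position: [0.5611, 0.2195, 0.0277]
ee_rot: [1.0, 0.0, 0.0, 0.0]
ft_force: [-3.4, -1.8, 5.7]
grip_width: 0.286
grasp_force: 79.3
```

>>> carry_out(commands=[[[0,0,0,0,0,0],[0,0,0,0,0,0],[0,0,0,0,0,0],[0,0,0,0,0,0],[0,0,0,0,0,0],[0,0,0,0,0,0],[0,0,0,0,0,0],[0,0,0,0,0,0],[0,0,0,0,0,0],[0,0,0,0,0,0],[0,0,0,0,0,0],[0,0,0,0,0,0]]], hand=-1)

```text
clock: 20.43
position: [0.561, 0.2194, 0.0271]
ee_rot: [1.0, 0.0, 0.0, 0.0]
ft_force: [-0.7, 0.1, -0.1]
grip_width: 0.995
grasp_force: 0.0
```

>>> carry_out(commands=[[[0,0,-0.2,0,0,0],[0,0,-0.5,0,0,0],[0,0,-0.8,0,0,0],[0,0,-0.8,0,0,0],[0,0,-0.8,0,0,0],[0,0,-0.8,0,0,0],[0,0,-0.6,0,0,0],[0,0,0,0,0,0],[0,0,0,0,0,0]]])

```text
clock: 21.18
position: [0.5616, 0.2199, 0.2091]
ee_rot: [1.0, 0.0, 0.002, -0.0]
ft_force: [0.1, -0.3, -1.6]
grip_width: 0.997
grasp_force: 0.0
```

```bash
python3 - <<'E'
from h import *
o=get_obs();print(o["position"],o["ft_force"],o["clock"])
a=camera("scene");b=camera("side")
f=lambda im,x,y,w,h:cv2.resize(im[y:y+h,x:x+w,::-1],(400,300),interpolation=cv2.INTER_CUBIC)
cv2.imwrite("pics/c4.png",np.vstack([np.hstack([f(a,0,0,560,420),f(a,320,150,140,105)]),np.hstack([f(b,0,0,560,420),f(b,205,140,120,90)])]))
E
```

```text
[0.56155948 0.21987054 0.20906897] [ 0.12490479 -0.27702183 -1.63520864] 21.1833
```

View pics/c4.png

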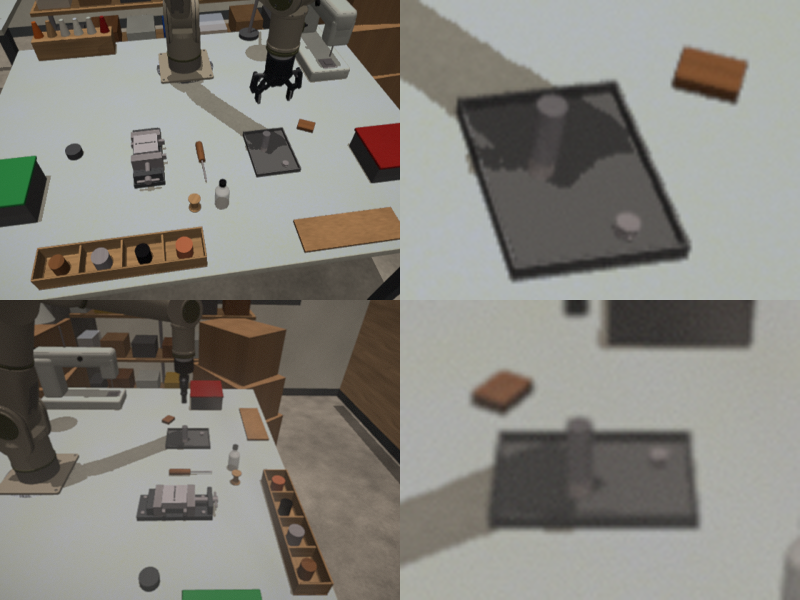

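The bar stands upright in the tray at crop (547,135), the gripper is clear, and everything else is in place.

```bash
python3 -c "from workcell import hand_in;print(hand_in())"
```

```text
the job is handed in; nothing more can be done
None
```

I pressed the blank down over both parallels at about 23 to 27 N (28 to 30 N counting side force) and it looks level and seated; I did not try sliding the parallels. The bar stands upright in the tray, released, nothing else looks moved, and the job was handed in at about 21 s.

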